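# Feed a pin tray through a sprung chute gate

## Task

With the fingers, swing the sprung gate of the infeed chute aside and, while holding it open clear of the tray, push the tray of brass pins along the chute, past the gate and fully home against the end stop. Then take the hand away so that the gate swings shut behind the tray. Only push: do not lift the tray, and leave the ring gauge, the loupe and the steel block beside the chute alone.

Things in the scene. Friction and masses are not known exactly. Their poses are not given: they have to be found in the camera images.
- chute: Fixed straight chute. Its +x is the feed direction, +y to the left of it, z up; origin on the table under its middle. Floor plate 6 mm thick; two low aluminium walls, tops 14 mm above the table, 8 mm thick, inner faces at y = -29 and +29 mm, from x = -185 to +140 mm, with short flared lips at the entry.
- end_stop (a point): Centre of the face of the chute's end stop, a bar across the chute, 26 mm high above the table; the point lies at x = +138 mm, y = 0, z = 20 mm in the chute's frame.
- pin_tray: Loose grey tray, about 0.3 kg, 90 mm long (its x, along the chute), 54 wide, 28 high, on the chute floor (top 34 mm above the table). Both ends are flat upright plates of full width and height; 15 lower brass pins stand between. Origin: centre of its underside, axes parallel to the chute's. It starts before the gate; home, its origin is at chute x = +93 mm.
- gate (a joint): Angle of the gate about its vertical hinge, rad; 0 = shut, grows to 0.30 as it swings open to the chute's -y side. At 0.187 its rail is parallel to the chute with its +y face at y = -35 mm; from 0.15 on its blade is clear of the tray. A damped spring shuts it: about 1.3 N at the free end or 3 N at the blade hold it open; let go, it shuts in under 1 s.
- rail_end (a point): Free end of the gate's rail, on its +y face (the face to push). The rail is a straight level steel bar, 10 mm wide, 42 to 54 mm above the table, 350 mm long from hinge to this end near the chute's entry. Shut, it lies slantwise (0.187 rad) over chute and tray, this end on the +y side. Its +y face is smooth: a finger can hold it open anywhere along it and slide along it.
- gate_blade (a point): Lower end of the blade (12 mm long, 10 mm wide) that hangs from the rail, 150 mm from the hinge, down to 16 mm above the table; the point is on its +y face, which is flush with the rail's. Shut, it stands in the trough at about chute x = +33, y = -7 mm and blocks the tray; a tray pushed at it only locks it.
- gate_hinge (a point): Point on the gate's vertical hinge axis, 48 mm above the table, at x = +180, y = -40 mm in the chute's frame. The hinge post is 60 mm high.
- ring_gauge: Bystander: steel ring gauge, 38 mm across, 12 mm high, lying beside the chute. Origin: centre of its underside.
- loupe: Bystander: black watchmaker's loupe, 34 mm across, 30 mm high, beside the chute. Origin: centre of its underside.
- setup_block: Bystander: ground steel block with bores, 50 x 50 x 25 mm, beside the chute. Origin: centre of its underside.
Not all that is in view belongs to the job. There is more than one size of the pin_tray; the one meant has the size given above.

How it is judged:
By the outcome, as a careful person would: the job done as asked, in the order asked, and still so for the second after the job is handed in, with the robot touching nothing.
It also fails if it takes over 40 s, if anything falls off the work surface, if the arm or the gripper's body presses on something with over 40 N, if the wrist force passes 120 N, or if a joint passes its speed limit or range.

## Robot

A 7-joint arm with a two-finger parallel gripper is mounted at the origin on a cart in front of the work surface, level with it; the furniture and walls round the work are solid. World frame = base frame: x ahead of the robot, y to its left, z up, the work surface at z = 0. Lengths are in m, angles in rad, forces in N, time in s.
With the tool pointing down it reaches from about 0.4 to 0.875 m from the base axis. Payload 4.4 kg.
Tool frame: the origin (TCP) lies on the centre line of the jaws, within the pads' length; the fingertips stand 25 mm ahead of it and the grasp point (between the pads) lies 6 mm ahead of it; x points along the fingers, y is the direction in which the jaws open and shut, and the axes are right-handed (so a half turn about x gives the same grasp; the last joint's range is limited). The gripper opens to 85 mm and grips with 20 to 120 N. Pads are 22 mm wide; open, the fingers measure 114 mm over their backs; the gripper's body (76 mm by 85 mm) begins 54 mm behind the grasp point. The pads swing forward as they close: fully open they stand 13 mm farther back than shut.
Start: joints at [-1.223, 0.628, 0.038, 1.517, -0.027, 0.996, -0.02], TCP at [0.261, 0.595, 0.256] pointing down, gripper open.
Joint ranges: [-3.06, 3.06], [-0.37, 2.12], [-1.25, 1.32], [0.18, 2.47], [-1.1, 4.24], [0.23, 1.98], [-2.94, 2.94]. Speed limits (rad/s): [2.57, 2.57, 3.14, 3.14, 3.14, 3.14, 3.14].

## Interface

Orientations are given as a rotation vector (axis times angle).
In Python, from plant import move_to, move_straight, move_joints, open_gripper, gripper_close, sleep, solve_ik, snapshot, get_calibration, MotionError, sign_off, get_time, get_joints, get_joint_vel, get_joint_torque, get_ee_pos, get_ee_rot, get_ft_force, get_wrist_torque, get_opening gives the robot as it stands. Calls block until the motion is done:
- move_to(position, orientation): joint-space move of the TCP to a pose.
- move_straight(position, frame=None, speed=0.15, threshold=None): straight line of the TCP; frame=None keeps the orientation; speed is the mean speed in m/s. With threshold (N) it stops when the force on the tool has changed by that much, and returns True; else False.
- move_joints(angles): joint-space move.
- open_gripper() and gripper_close(grip_force=None): open the fingers fully, or close them until they stop; grip_force is the grip in N (None keeps the last).
- sleep(seconds).
- solve_ik(position, orientation): joint angles nearest the present ones, or None.
- snapshot(name): name is "scene" or "side" or "wrist"; returns the picture (400x640x3 uint8, red, green, blue); there is no depth.
- get_calibration(name): a dict with "intrinsics" (3x3 intrinsics, pixels), "R" (3x3) and "t" (3): a world point X has camera coordinates R X + t. Camera axes: x right, y down, z forward; pixel columns grow to the right and rows downward; lengths in m; the calibration is good to about 2 mm. The wrist camera is an equidistant fisheye: a pixel r from the principal point sees the ray r / f radians off the axis. A picture is of the moment at which its call begins: read the wrist's pose just before it. get_calibration takes no time and is no camera call; for the wrist camera it gives the pose at the moment of the call.
A pose or a line that the arm cannot do raises MotionError and nothing moves.
- sign_off(): hands the job in, once; it reports no verdict.
Readings, each from a call of its own:
- get_time(): time.
- get_joints(): joint angles.
- get_joint_vel(): joint speeds.
- get_joint_torque(): joint torques, N m.
- get_ee_pos(): TCP position.
- get_ee_rot(): TCP orientation.
- get_ft_force(): force on the tool from outside, world axes, zero at the start.
- get_wrist_torque(): the same for the moment, N m.
- get_opening(): finger opening in m.
Only numpy, scipy, OpenCV 4.12 (cv2) and the standard library are available. Lean on these libraries where they do the work, as an engineer would, in place of code of your own. Each camera call takes 0.05 s, during which the arm holds its last target.

## Working session

There is one attempt and no reset: what is moved stays moved. The work goes in short steps, each a Python script; the robot and the scene stay as the last script left them, time stands still between calls to the robot, and variables do not carry over. Pictures are saved under pics/ and viewed, and the job is handed in when it is done.

```bash
ls; mkdir -p pics; python3 - <<'E'
from plant import *
import cv2
print(get_time())
for n in ("scene","side","wrist"):
    c=get_calibration(n); print(n,c)
    im=snapshot(n); cv2.imwrite(f"pics/{n}0.png",im[:,:,::-1])
print(get_ee_pos(),get_ee_rot(),get_opening(),get_time())
E
```

```text
pics
0.0
scene {'intrinsics': array([[444.87974288,   0.        , 322.37895715],
       [  0.        , 444.87974288, 190.79095883],
       [  0.        ,   0.        ,   1.        ]]), 'R': array([[ 0.82202789, -0.56944266,  0.00227907],
       [-0.44415925, -0.64366739, -0.62322937],
       [ 0.35636036,  0.51129966, -0.78203578]]), 't': array([-0.4687553 ,  0.31745229,  0.7727795 ])}
side {'intrinsics': array([[506.84193474,   0.        , 323.24494644],
       [  0.        , 506.84193474, 206.17308259],
       [  0.        ,   0.        ,   1.        ]]), 'R': array([[ 0.82924739, -0.55886674, -0.00409133],
       [-0.23210741, -0.3377235 , -0.91217816],
       [ 0.50840429,  0.75737098, -0.40977344]]), 't': array([-0.48216783,  0.18955651,  0.96972802])}
wrist {'intrinsics': array([[309.70691629,   0.        , 319.0383039 ],
       [  0.        , 309.70691629, 199.41865752],
       [  0.        ,   0.        ,   1.        ]]), 'R': array([[ 0.40270269,  0.91532905, -0.00180732],
       [ 0.87266526, -0.38333529,  0.30250522],
       [ 0.27619901, -0.12339685, -0.95314601]]), 't': array([-0.64917305, -0.03908324,  0.38158309])}
[0.2611795  0.59473396 0.25558537] [ 0.32345098  1.54659387 -0.32576103] 0.08555962428568868 0.15
```

View pics/scene0.png

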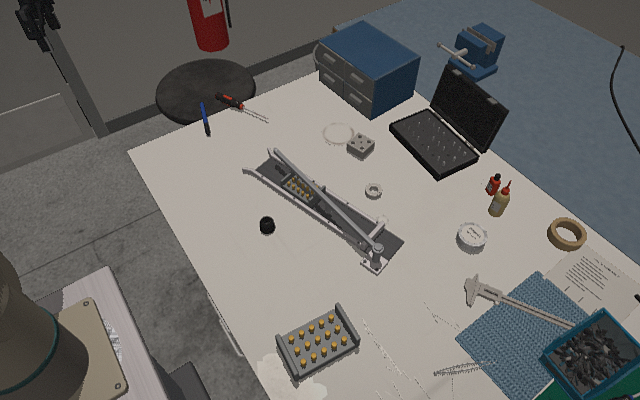

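View pics/side0.png

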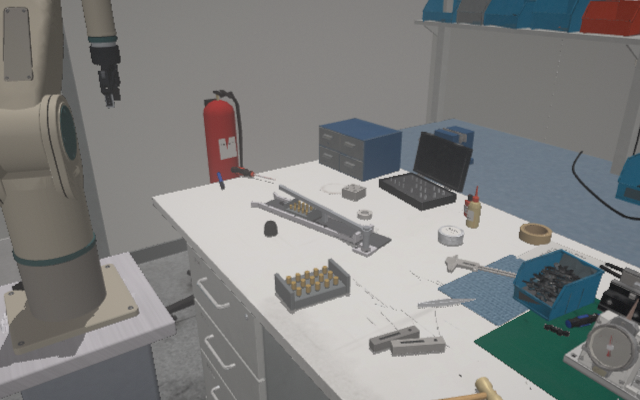

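View pics/wrist0.png

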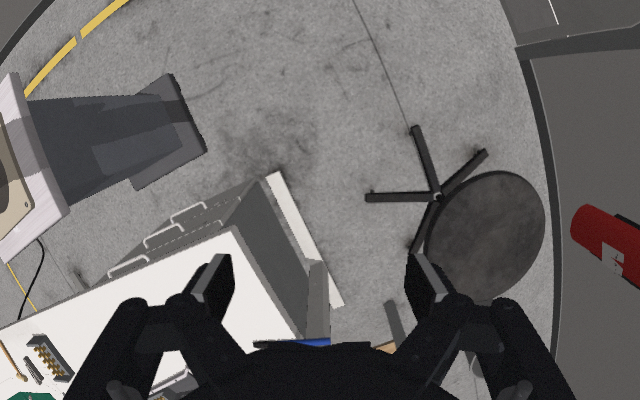

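```bash
python3 - <<'E'
import cv2
a=cv2.imread("pics/scene0.png")[130:285,230:420]; cv2.imwrite("pics/s0c.png",cv2.resize(a,None,fx=4,fy=3.87,interpolation=cv2.INTER_CUBIC))
a=cv2.imread("pics/side0.png")[170:265,240:400]; cv2.imwrite("pics/d0c.png",cv2.resize(a,None,fx=5,fy=5,interpolation=cv2.INTER_CUBIC))
E
```

```text
(no output)
```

View pics/s0c.png

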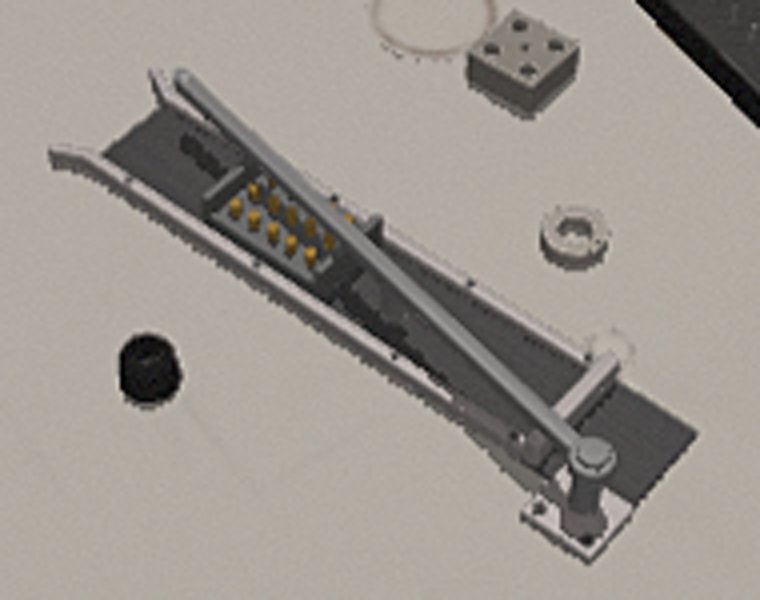

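View pics/d0c.png

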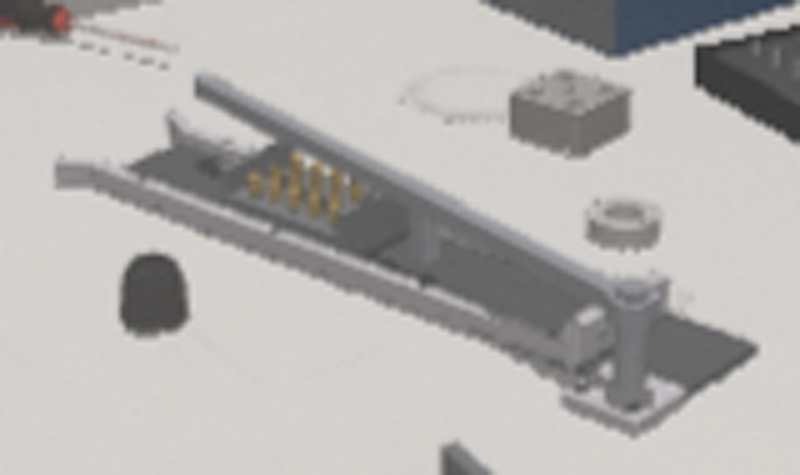

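```bash
cat > h.py <<'E'
import numpy as np, cv2
from plant import *
def proj(name,X,c=None):
    c=c or get_calibration(name); X=np.atleast_2d(X); Y=X@c["R"].T+c["t"]; K=c["intrinsics"]
    if name=="wrist":
        rho=np.hypot(Y[:,0],Y[:,1]); th=np.arctan2(rho,Y[:,2]); s=th/np.maximum(rho,1e-9)
        return np.c_[K[0,0]*s*Y[:,0]+K[0,2],K[1,1]*s*Y[:,1]+K[1,2]]
    return np.c_[K[0,0]*Y[:,0]/Y[:,2]+K[0,2],K[1,1]*Y[:,1]/Y[:,2]+K[1,2]]
def c2w(p,P):
    P=np.atleast_2d(P).astype(float); x,y,a=p; c,s=np.cos(a),np.sin(a)
    return np.c_[x+c*P[:,0]-s*P[:,1],y+s*P[:,0]+c*P[:,1],P[:,2]]
def gatep(ang,r,off,z):  # distance from hinge, offset to +y face side
    a=0.187-ang; return [.180-r*np.cos(a)+off*np.sin(a),-.040+r*np.sin(a)+off*np.cos(a),z]
def wires(tx=None,g=0.):
    W=[]
    for y in (-.037,-.029,.029,.037): W.append([[-.185,y,.014],[.140,y,.014]])
    W.append([[.138,-.037,.026],[.138,.037,.026]])
    W.append([gatep(g,0,.005,.054),gatep(g,.35,.005,.054),gatep(g,.35,-.005,.054),gatep(g,0,-.005,.054)])
    W.append([[.18,-.04,0],[.18,-.04,.06]])
    W.append([gatep(g,.15,.005,.042),gatep(g,.15,.005,.016)])
    if tx is not None:
        for z in(.034,):
            W.append([[tx-.045,-.027,z],[tx+.045,-.027,z],[tx+.045,.027,z],[tx-.045,.027,z],[tx-.045,-.027,z]])
    return W
def overlay(name,im,p,out,tx=None,g=0.,c=None,crop=None,f=4):
    c=c or get_calibration(name)
    im=im[:,:,::-1].copy(); x0,y0,x1,y1=crop or (0,0,640,400)
    im=cv2.resize(im[y0:y1,x0:x1],None,fx=f,fy=f,interpolation=cv2.INTER_CUBIC)
    for w in wires(tx,g):
        P=[]
        for a,b in zip(w[:-1],w[1:]): P+=list(np.linspace(a,b,12))
        q=(proj(name,c2w(p,P),c)-[x0,y0]+.5)*f-.5
        cv2.polylines(im,[np.round(q).astype(np.int32)],False,(0,0,255),1)
    cv2.imwrite(out,im)
E
cat > fit0.py <<'E'
from h import *
from scipy.optimize import least_squares
obs={"scene":[([.18,-.04,.06],(378.7,246.3)),(gatep(0,.35,0,.054),(275.5,150.7)),([-.185,-.033,.014],(255,171.5))],
"side":[([.18,-.04,.06],(367.4,227.6)),(gatep(0,.35,0,.054),(281,186))]}
def f(p): return np.concatenate([ (proj(n,c2w(p,[o[0] for o in v]))-[o[1] for o in v]).ravel() for n,v in obs.items()])
r=least_squares(f,[.6,.1,-1.5]);print(r.x,r.fun.round(1)); p=r.x
for n in obs: overlay(n,cv2.imread(f"pics/{n}0.png")[:,:,::-1],p,f"pics/{n}_ov.png",tx=-.07,crop=(230,130,420,285) if n=="scene" else (240,170,400,265))
E
python3 fit0.py
```

```text
[ 0.59168093  0.03153731 -1.30724384] [ 1.2  2.2 -0.1 -1.7 -1.8 -1.2  0.7 -0.4 -0.4 -1.4]
```

View pics/scene_ov.png

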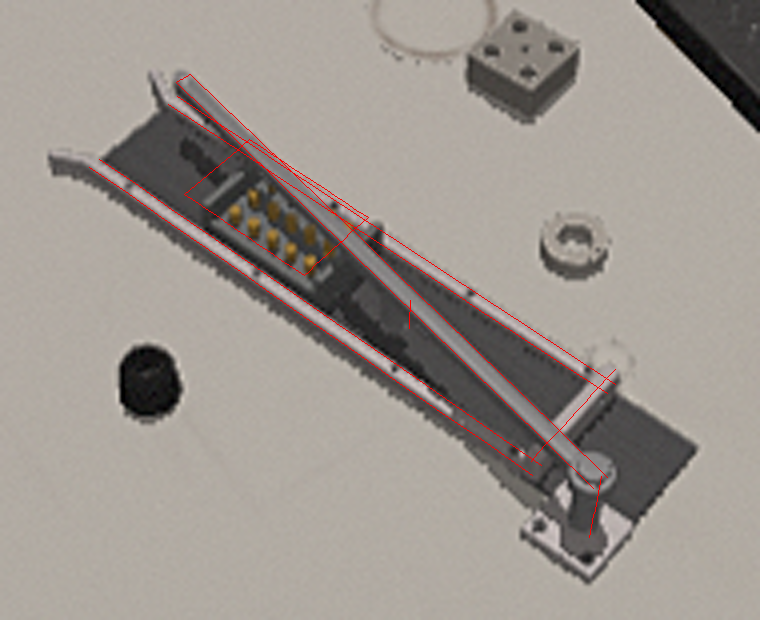

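View pics/side_ov.png

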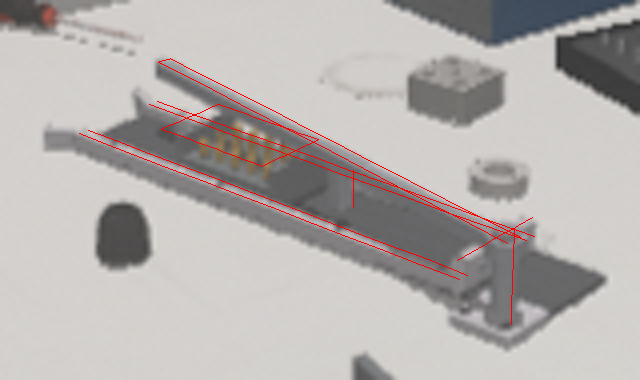

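```bash
cat >> h.py <<'E'
from scipy.spatial.transform import Rotation as Ro
def toolrot(p,s=1):
    a=p[2]; Y=s*np.array([-np.sin(a),np.cos(a),0]); X=np.array([0,0,-1.]); return Ro.from_matrix(np.c_[X,Y,np.cross(X,Y)])
E
python3 - <<'E'
from h import *
p=[ 0.59168093 , 0.03153731, -1.30724384]
c=get_calibration("wrist"); R=Ro.from_rotvec(get_ee_rot()); T=get_ee_pos()
C=-c["R"].T@c["t"]; print("cam in tool",R.inv().apply(C-T), "axis",R.inv().apply(c["R"][2]), "xcam",R.inv().apply(c["R"][0]))
for s in (1,-1):
  for P in ([-.13,.05,.05],[.037,-.02,.05],[0,0,.3],[0,.1,.3]):
    w=c2w(p,P)[0]; print(s,w.round(3),solve_ik(w,toolrot(p,s).as_rotvec()))
E
```

```text
cam in tool [-0.11889106  0.00022341 -0.07773803] axis [ 9.53158332e-01 -2.55958010e-04  3.02471698e-01] xcam [6.16922660e-05 9.99999786e-01 6.51814564e-04]
1 [0.606 0.17  0.05 ] [-0.40753652  0.87278847  0.14929267  1.71841314 -0.21402371  0.56630197
  0.13379051]
1 [ 0.582 -0.009  0.05 ] [-0.12777379  0.8306919   0.15231853  1.85610805 -0.24842076  0.47312536
  0.4610028 ]
1 [0.592 0.032 0.3  ] [-0.35686424  0.5263978   0.40560171  1.63712673 -0.23387663  1.02634174
  0.38496716]
1 [0.688 0.058 0.3  ] [-0.32922082  0.68225937  0.38934605  1.3398993  -0.26297907  1.16989058
  0.34730275]
-1 [0.606 0.17  0.05 ] [-0.01218463  0.92189586 -0.5209183   1.70575273  0.66484629  0.69805382
  2.51837326]
-1 [ 0.582 -0.009  0.05 ] [ 0.29483021  0.88151407 -0.52921417  1.84330069  0.73242252  0.62197788
  2.71272034]
-1 [0.592 0.032 0.3  ] [-0.71773078  0.75441798  1.14558513  1.64688374 -0.72436766  1.22697473
 -2.2911596 ]
-1 [0.688 0.058 0.3  ] [-0.62801024  0.90256799  1.14393546  1.34994262 -0.81326711  1.38844182
 -2.37903531]
```

```bash
python3 - <<'E'
from h import *
p=[ 0.59168093 , 0.03153731, -1.30724384]
gripper_close(20)
move_to(c2w(p,[-.02,.0,.22])[0],toolrot(p).as_rotvec())
c=get_calibration("wrist"); im=snapshot("wrist"); np.savez("pics/w1.npz",im=im,R=c["R"],t=c["t"],K=c["intrinsics"])
cv2.imwrite("pics/w1.png",im[:,:,::-1]); print(get_ee_pos(),get_opening(),get_time())
overlay("wrist",im,p,"pics/w1o.png",tx=-.055,c=c,f=1.25)
E
```

```text
[0.58644633 0.05243089 0.21995713] -0.00029625563462280205 3.2333
```

View pics/w1o.png

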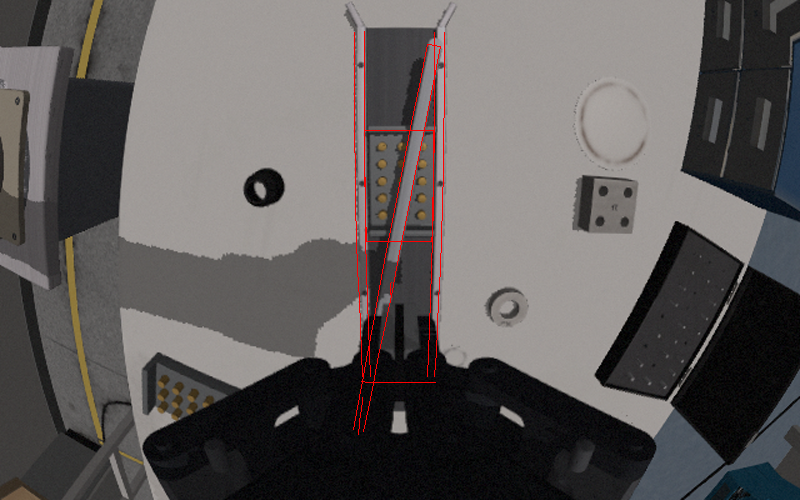

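```bash
cat > z.py <<'E'
from h import *
import sys
d=np.load("pics/w1.npz"); c={"R":d["R"],"t":d["t"],"intrinsics":d["K"]}
p=eval(sys.argv[1]); tx=float(sys.argv[2])
overlay("wrist",d["im"],p,"pics/"+sys.argv[3]+".png",tx=tx,c=c,f=6,crop=(265,0,390,100))
overlay("wrist",d["im"],p,"pics/"+sys.argv[3]+"b.png",tx=tx,c=c,f=6,crop=(265,95,390,195))
im=cv2.resize(d["im"][0:100,265:390,::-1],None,fx=6,fy=6,interpolation=cv2.INTER_CUBIC); cv2.imwrite("pics/raw1.png",im)
E
python3 z.py "[.59168,.03154,-1.30724]" -.055 z1
```

```text
(no output)
```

View pics/z1.png

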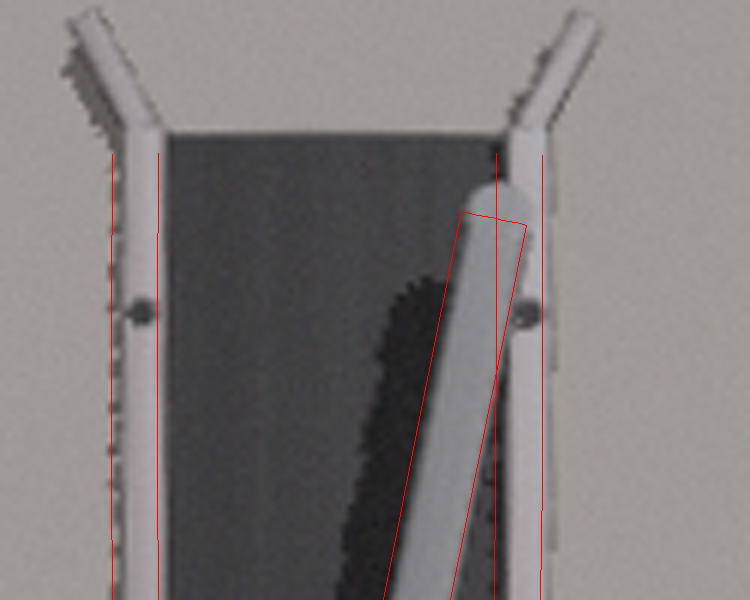

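View pics/z1b.png

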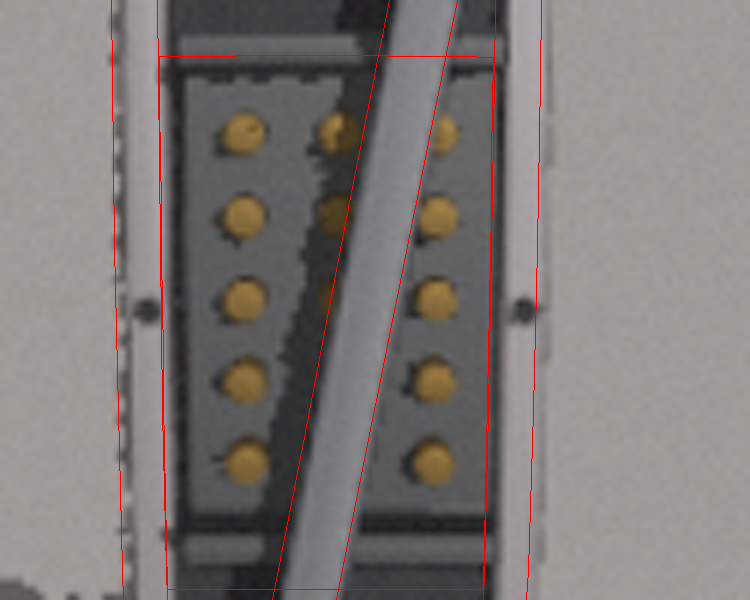

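```bash
cat > fit1.py <<'E'
from h import *
from scipy.optimize import least_squares
d=np.load("pics/w1.npz"); c={"R":d["R"],"t":d["t"],"intrinsics":d["K"]}
def px(u,v,oy): return np.array([(u+.5)/6-.5+265,(v+.5)/6-.5+oy])
# lines: (y, z, points)
L=[(-.029,[px(165,150,0),px(166,590,0),px(172,590,95)]),(.029,[px(508,150,0),px(505,590,0),px(494,590,95)])]
def f(q):
    p=q[:3]; r=[]
    for y,pts in L:
        P=proj("wrist",c2w(p,[[x,y,.014] for x in np.linspace(-.2,.15,80)]),c)
        for o in pts: r.append(np.interp(o[1],P[:,1],P[:,0])-o[0])
    P=proj("wrist",c2w(p,[[-.185,0,.010],[q[3]-.045,-.01,.034],[q[3]+.045,-.01,.034]]),c)
    r.append((P[0,1]-px(0,133,0)[1])*.5); r.append(P[1,1]-px(0,37,95)[1]); r.append(P[2,1]-px(0,565,95)[1])
    # rail +y face edge
    P=proj("wrist",c2w(p,[gatep(0,t,.005,.054) for t in np.linspace(.36,.05,80)]),c)
    for o in (px(495,400,0),px(457,600,0),px(400,300,95),px(340,590,95)): r.append(np.interp(o[1],P[:,1],P[:,0])-o[0])
    return r
r=least_squares(f,[.5917,.0315,-1.307,-.055]);print(r.x,np.round(r.fun,2))
E
python3 fit1.py
```

```text
[ 0.59183     0.0362576  -1.30918576 -0.05402839] [ 0.5   0.11  0.29 -0.41 -0.26 -0.46 -0.09 -0.58  0.63  0.14 -0.28  0.08
  0.25]
```

```bash
cat >> h.py <<'E'
p=[.59183,.03626,-1.30919]
def W(x,y,z): return c2w(p,[x,y,z])[0]
def tool():
    q=get_ee_pos()-np.array([p[0],p[1],0]); c,s=np.cos(p[2]),np.sin(p[2]); return np.array([c*q[0]+s*q[1],-s*q[0]+c*q[1],q[2]])
def F():
    q=np.array(get_ft_force()); c,s=np.cos(p[2]),np.sin(p[2]); return np.array([c*q[0]+s*q[1],-s*q[0]+c*q[1],q[2]])
E
python3 - <<'E'
from h import *
r=toolrot(p).as_rotvec()
move_to(W(-.138,.066,.10),r)
print(F())
print(move_straight(W(-.138,.066,.018),speed=.04,threshold=3), tool(),F())
z=get_ee_pos()[2]
move_straight(W(-.138,.066,z+.020),speed=.08)
print(tool(),F(),get_time())
im=snapshot("side"); cv2.imwrite("pics/sd2.png",cv2.resize(im[120:270,200:400,::-1],None,fx=4,fy=4,interpolation=cv2.INTER_CUBIC))
c=get_calibration("wrist"); im=snapshot("wrist"); overlay("wrist",im,p,"pics/w2.png",tx=-.054,c=c,f=1.25)
E
```

```text
[-0.44115871 -0.52266019  0.43879889]
True [-0.13800142  0.06593696  0.02513345] [-0.0848006  -1.29117142  5.41907087]
[-0.13803212  0.06657701  0.04600151] [-0.26275554 -1.07753871  0.3950453 ] 6.0667
```

View pics/sd2.png

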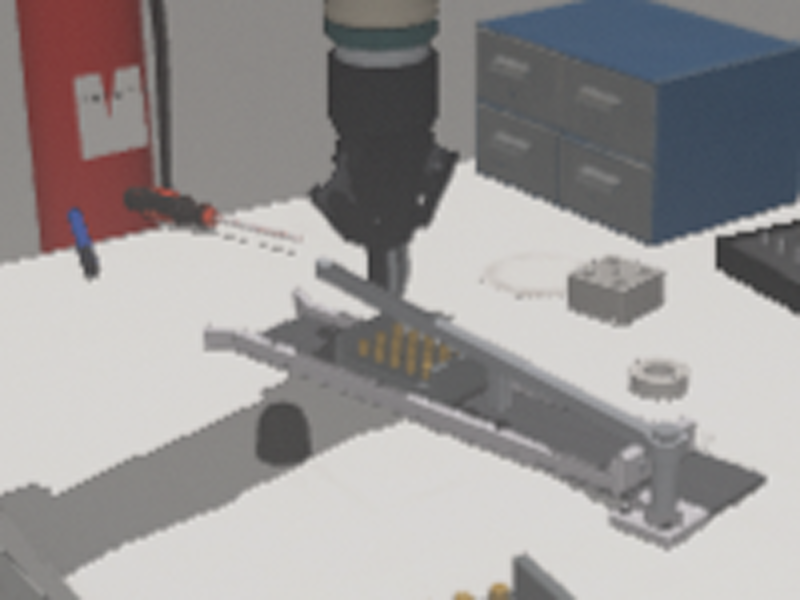

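View pics/w2.png

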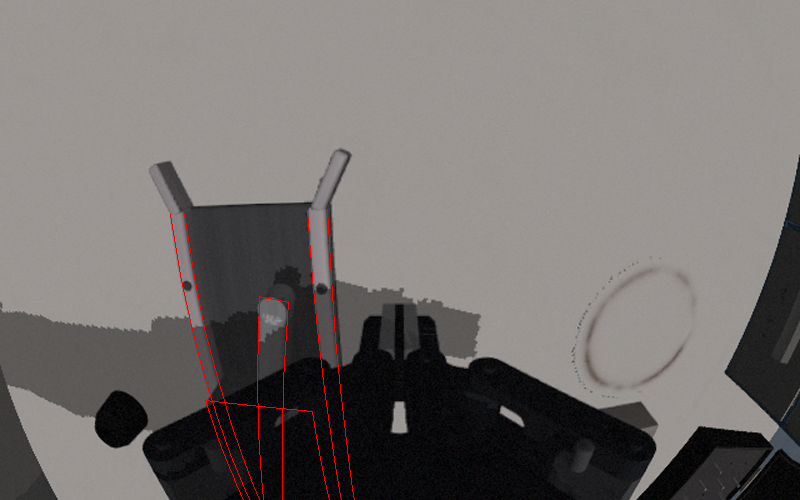

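```bash
python3 - <<'E'
from h import *
move_straight(W(-.138,-.0165,.046),speed=.07)
print(tool(),F(),get_time())
im=snapshot("side"); overlay("side",im,p,"pics/sd3.png",tx=-.054,g=.175,crop=(230,150,400,270))
im=snapshot("scene"); overlay("scene",im,p,"pics/sc3.png",tx=-.054,g=.175,crop=(230,130,420,285))
E
```

```text
[-0.13795461 -0.01592748  0.04603945] [-0.23612165  1.51151148  0.92836572] 7.4917
```

View pics/sd3.png

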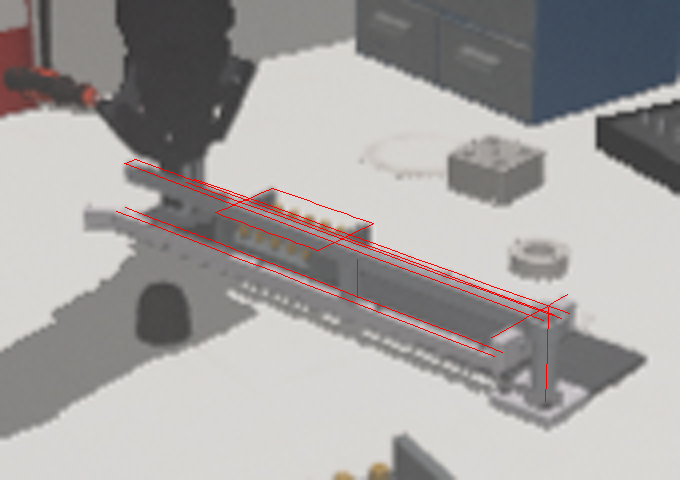

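View pics/sc3.png

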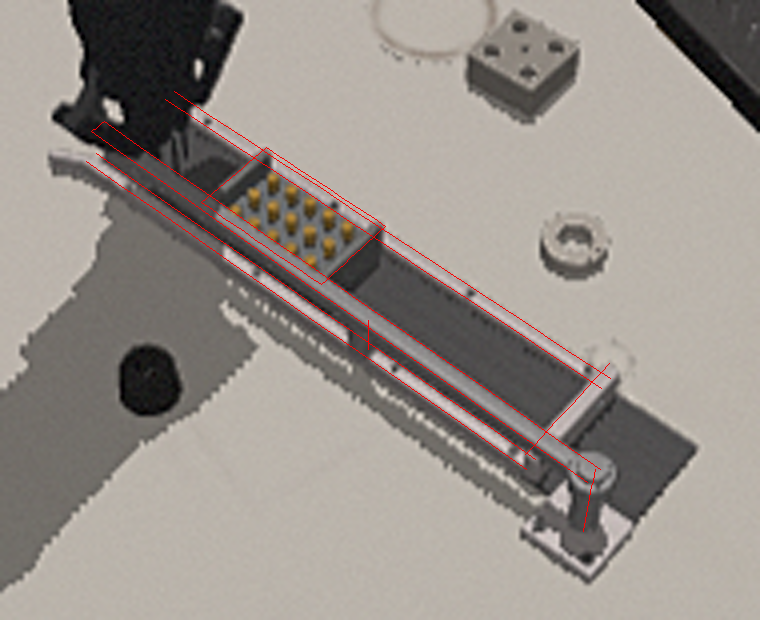

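```bash
python3 - <<'E'
from h import *
print(move_straight(W(-.108,-.0172,.046),speed=.03,threshold=12),tool(),F())
print(move_straight(W(-.045,-.0185,.046),speed=.05,threshold=12),tool(),F(),get_time())
im=snapshot("scene"); overlay("scene",im,p,"pics/sc4.png",tx=tool()[0]+.056,g=.187,crop=(230,130,420,285))
E
```

```text
False [-0.10814111 -0.01727331  0.04601164] [-1.69173672  0.56563473  0.84289284]
False [-0.04471553 -0.01848711  0.04598742] [-1.34484662  1.21936549  1.60055894] 10.15
```

View pics/sc4.png

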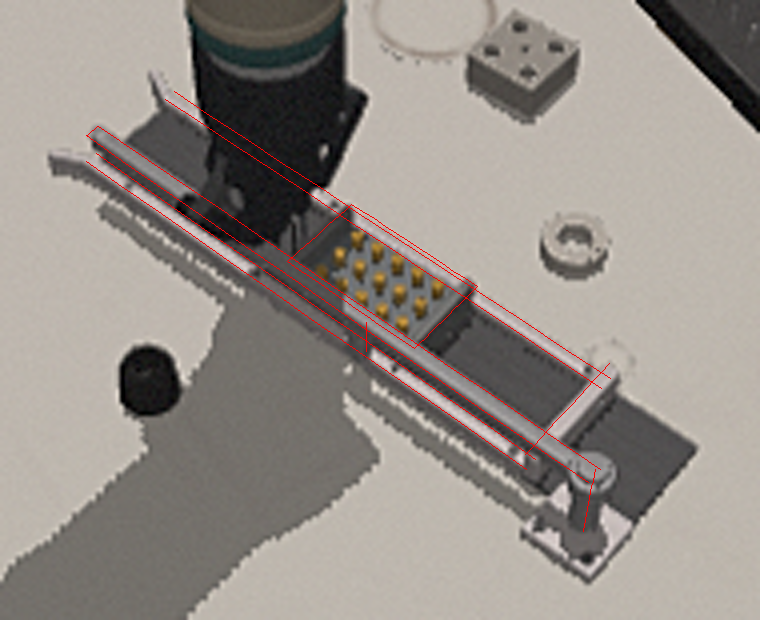

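```bash
python3 - <<'E'
from h import *
print(move_straight(W(.022,-.0195,.046),speed=.05,threshold=12),tool(),F())
f0=F(); print(move_straight(W(.048,-.0195,.046),speed=.02,threshold=8),tool(),F(),get_time())
im=snapshot("scene"); overlay("scene",im,p,"pics/sc5.png",tx=.093,g=.187,crop=(230,130,420,285))
im=snapshot("side"); cv2.imwrite("pics/sd5.png",cv2.resize(im[150:270,230:400,::-1],None,fx=4,fy=4,interpolation=cv2.INTER_CUBIC))
E
```

```text
False [ 0.02212838 -0.01931717  0.04602853] [-1.75344379  3.27402606 -0.03327994]
True [ 0.0360736  -0.01847819  0.04596553] [-0.71938099  2.07494108  2.32100158] 12.5333
```

View pics/sc5.png

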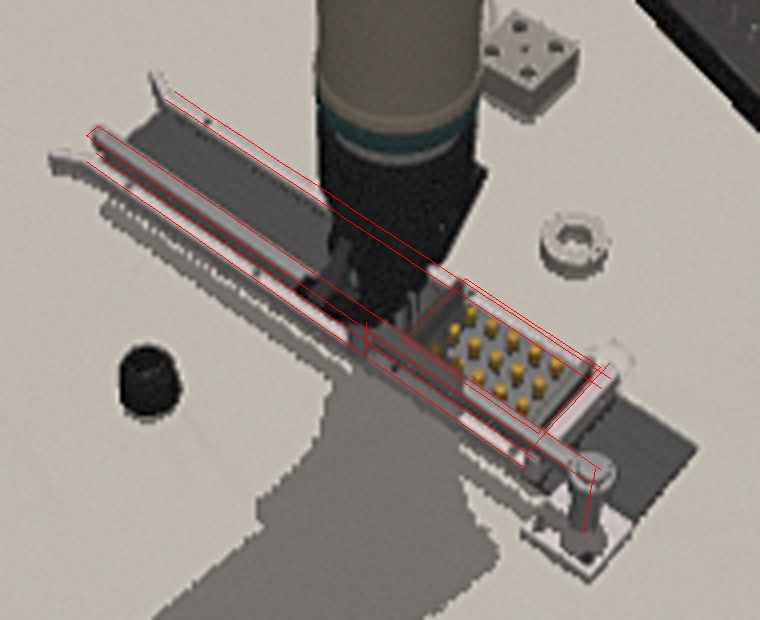

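View pics/sd5.png

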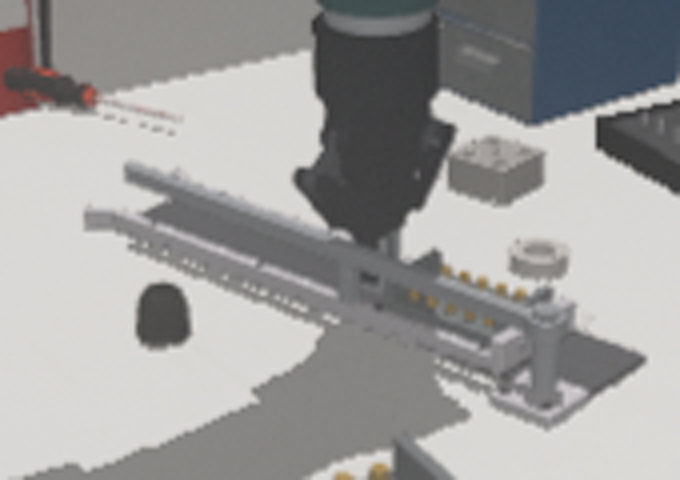

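```bash
python3 - <<'E'
from h import *
print(move_straight(W(.050,-.0195,.046),speed=.02,threshold=12),tool(),F(),get_time())
print(move_straight(W(.012,-.0195,.046),speed=.04),tool(),F())
im=snapshot("side"); cv2.imwrite("pics/sd6.png",cv2.resize(im[150:270,230:400,::-1],None,fx=4,fy=4,interpolation=cv2.INTER_CUBIC))
im=snapshot("scene"); overlay("scene",im,p,"pics/sc6.png",tx=.093,g=.187,crop=(330,190,420,260),f=8)
E
```

```text
True [ 0.03625814 -0.01705125  0.04586507] [-0.66673933  2.05680157  1.33622329] 13.0583
False [ 0.01064285 -0.01965267  0.04587551] [-2.21952003  2.046568   -0.07425749]
```

View pics/sc6.png

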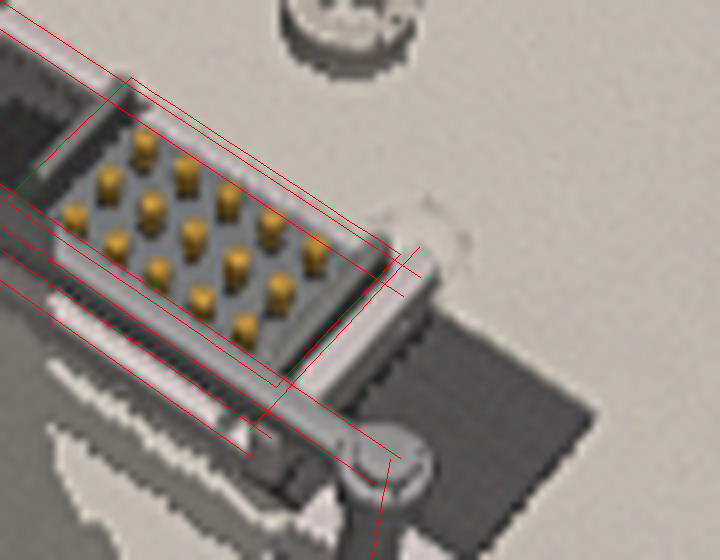

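```bash
python3 - <<'E'
from h import *
move_straight(W(.0106,-.0195,.13),speed=.12)
move_straight(W(-.02,0,.24),speed=.15)
sleep(1.0)
print(tool(),F(),get_time())
c=get_calibration("wrist");im=snapshot("wrist"); overlay("wrist",im,p,"pics/w7.png",tx=.093,c=c,f=1.25)
im=snapshot("scene"); overlay("scene",im,p,"pics/sc7.png",tx=.093,g=0,crop=(230,130,420,285))
im=snapshot("side"); cv2.imwrite("pics/sd7.png",cv2.resize(im[150:270,230:400,::-1],None,fx=4,fy=4,interpolation=cv2.INTER_CUBIC))
E
```

```text
[-2.00452129e-02  8.18899696e-06  2.40019882e-01] [0.19516976 0.49717664 0.34656082] 16.6917
```

View pics/sc7.png

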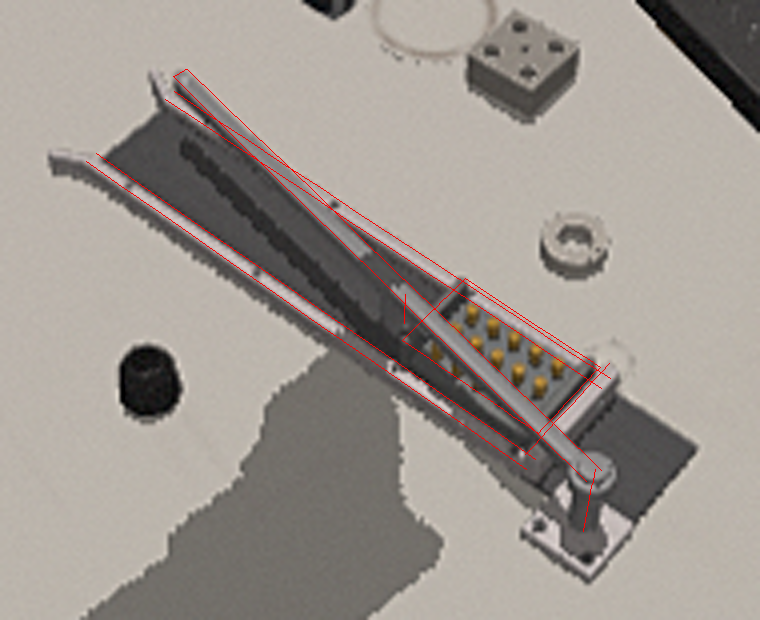

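View pics/sd7.png

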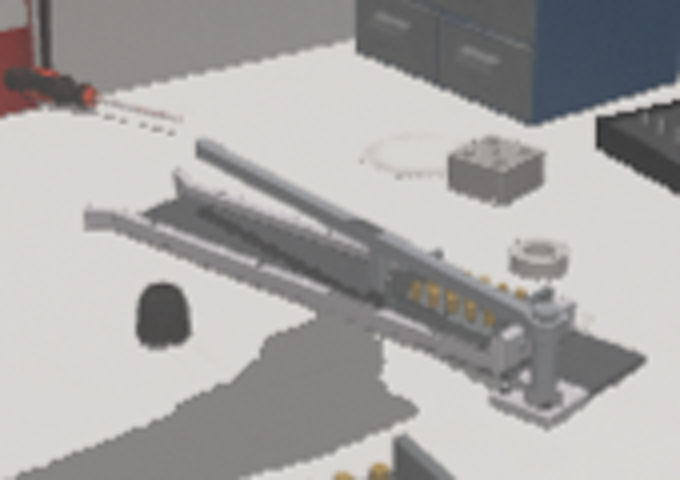

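View pics/w7.png

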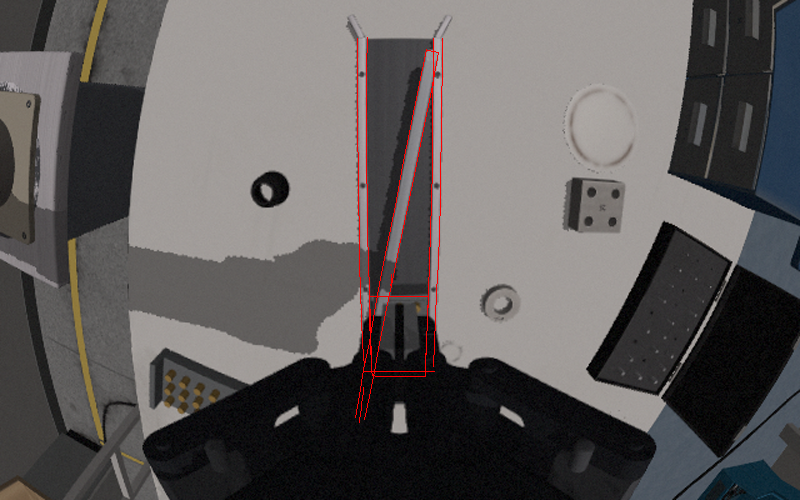

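```bash
python3 - <<'E'
from h import *
c=get_calibration("wrist");im=snapshot("wrist"); overlay("wrist",im,p,"pics/w8.png",tx=.093,c=c,f=8,crop=(275,210,365,275))
im=snapshot("scene"); cv2.imwrite("pics/sc8.png",cv2.resize(im[190:260,330:420,::-1],None,fx=8,fy=8,interpolation=cv2.INTER_CUBIC))
E
```

```text
(no output)
```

View pics/w8.png

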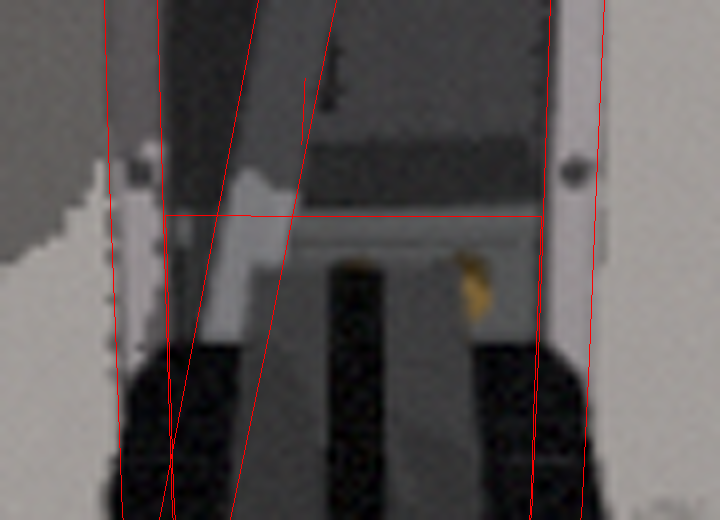

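View pics/sc8.png

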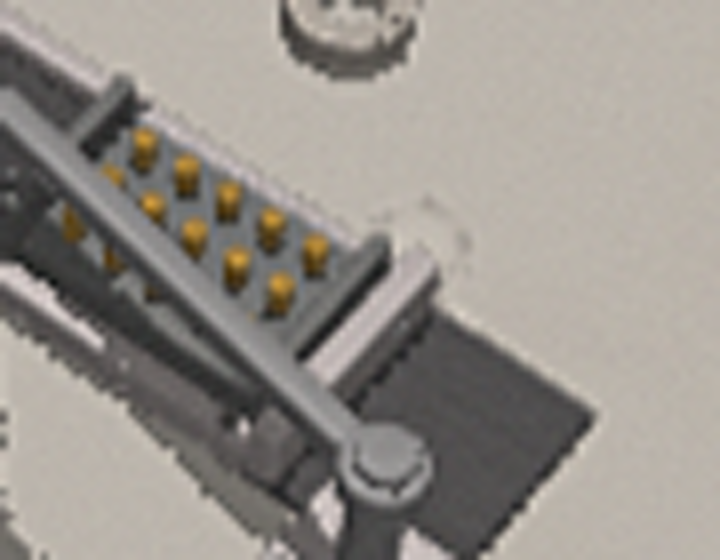

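```bash
python3 -c "
from plant import *
sign_off(); print(get_time())"
```

```text
the job is handed in; nothing more can be done
the job is handed in; nothing more can be done
```

The tray is home against the end stop, the gate has swung shut behind it, and the job is handed in. The last robot clock reading was 16.7 s, a few camera calls before hand-in.

- **Which tray:** I took the tray already in the chute, at about (298,187) in the first scene picture. The larger tray at about (318,335) lies outside the chute and looks bigger than the given size, so I left it alone.
- **What I did:** I closed the fingers and lowered them behind the tray on the +y side of the rail. I then swept the gate open to about 0.187 rad. With the rail held there, I pushed the tray past the blade until the push force rose at the stop.
- **Home check:** A second push with a 12 N limit moved the fingers only about 0.2 mm further. They stopped at chute x = +36 mm, against about +37 mm expected. I then backed off and lifted clear.
- **Last pictures:** The tray's front plate is up against the stop. The rail is back on its shut outline. The loupe, ring gauge and block look unmoved. The hand is about 0.2 m above and touches nothing.
- **Small disagreement:** In the last wrist view the tray's rear edge reads about 1 mm short of home. That is within my chute-position error and matches the contact reading, so I trusted the firm stop.

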